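Fit the hammer-head length stop into the slotted portioning rail

TASK

Fit the length stop for cutting dough rolls: take the black-gripped hammer-head stop out of its wooden parking block, lower its head through the slot of the steel rail on that side of the aluminium gauge where the longer stretch of rail is free, and turn it a quarter turn clockwise so that the head catches under the lips. Tug it lightly upwards to feel that it has caught, then slide it along the slot, still turned, until its collar comes up gently but definitely against the gauge, and let go of it there, upright and touching the gauge. Do not force anything against the rail, do not shift the gauge, and leave the kitchen scale and the dough stamp where they are.

Things in the scene. Friction and masses are not known exactly. Their poses are not given: they have to be found in the camera images.
- stop_grip (a point): Centre (half-way up) of the grip of the loose upright hammer-head stop, 73 mm tall, 160-280 g. z up, x along grip and head. Flat black grip 44 long (x), 14 thick (y), 44 high (22 above to 22 below this point); below it a round steel collar 34 mm across, 14 high, its underside 36 below this point. At the start it hangs by the collar in the parking block, grip along the block's x.
- stop: The same stop; origin under its head, 51 mm below the grip's centre, same axes. Head 36 long (x), 17.5 wide (y), 8 high, foot bevelled; above it a shank 15 across, 7 high, up to the collar. Two opposite corners are rounded: in the rail it turns clockwise (from above) a quarter turn, meeting the walls about 10 deg later; counter-clockwise it jams early. A half turn of the stop changes nothing.
- block_top (a point): Fixed wooden parking block, 100 (x) by 64 (y), 28 mm high; origin at the centre of its upper face, z up. The stop's head hangs in its 41 by 23 mm through hole (long side along x), the collar resting on the upper face: lift the stop straight up by at least 20 mm to clear it.
- rail_top (a point): Fixed slotted steel rail (strut, open side up), 300 mm long (x), 47 wide; origin mid-slot at the level of its upper face, z up. Slot 20 mm wide all along, between lips 4 thick; hollow below them 39 wide, 24 deep. With the collar resting on the rail the grip's centre is 36 above this point; the head then has 3 mm upward play to the underside of the lips.
- rail: The same rail with its board (340 by 90 by 12 mm); origin under the board, 44 mm below the rail's upper face, same axes. Rigid; more than 30 N would spoil the lips, 5 to 12 N is plenty for any push or tug.
- gauge_face (a point): Length gauge: aluminium saddle across the rail, set somewhere on its +x half (the longer free stretch of rail lies on its -x side), not to be shifted. Origin at the middle of its flat end face that looks along the rail's -x, at the level of the rail's upper face; axes as the rail's. 36 mm long (from here to +x), 66 wide, top 12 above the rail. When the collar touches the face the grip's centre is 17 mm from this point along -x.
- gauge: The same length gauge, same origin and axes; rigid, touch it with less than 20 N.
- scale: Bystander: flat kitchen scale, 160 by 130 by 24 mm, origin under its centre.
- stamp: Bystander: small round wooden dough stamp, 48 mm in diameter, 82 mm high, standing beside the parking block, on its +x side; origin under its centre.
Things that resemble listed ones, but are neither listed nor needed, are in the scene too. What is shaped like the stop but blue is not meant.

How it is judged:
On the way, in this order (a step that is already met when the one before it is completed fails the run):
1. the stop's head is below the lips, the grip along the rail, on the -x side of the gauge (z of stop_grip in the frame of rail_top between 0.033 and 0.042 m and y of stop_grip in the frame of rail_top between -0.005 and 0.005 m and x of stop_grip in the frame of rail_top between -0.14 and 0.14 m and angle between the x axis of stop_grip and the x axis of rail_top, either way round below 0.3 rad and x of stop_grip in the frame of gauge_face below -0.016 m), for 0.05 s.
2. the stop, turned a quarter turn, is tugged up against the lips with more than 3 N (z of stop_grip in the frame of rail_top between 0.033 and 0.042 m and y of stop_grip in the frame of rail_top between -0.005 and 0.005 m and x of stop_grip in the frame of rail_top between -0.14 and 0.14 m and angle between the x axis of stop_grip and the y axis of rail_top, either way round below 0.26 rad and z of stop_grip in the frame of rail_top above 0.0375 m and contact force between stop and rail above 3 N), for 0.1 s.
3. the collar is pressed against the gauge with more than 1.5 N (z of stop_grip in the frame of rail_top between 0.033 and 0.042 m and y of stop_grip in the frame of rail_top between -0.005 and 0.005 m and x of stop_grip in the frame of rail_top between -0.14 and 0.14 m and angle between the x axis of stop_grip and the y axis of rail_top, either way round below 0.26 rad and contact force between stop and gauge above 1.5 N), for 0.05 s.
At the end, for the whole second after the job is handed in: The stop sits upright (within 7 degrees) and at rest in the rail's slot with its head under the lips, its grip across the rail (a quarter turn, within 15 degrees), within 5 mm of the slot's middle, its collar within 2.5 mm of touching the gauge; the gauge within 3 mm of where it was (z of stop_grip in the frame of rail_top between 0.033 and 0.042 m and y of stop_grip in the frame of rail_top between -0.005 and 0.005 m and x of stop_grip in the frame of rail_top between -0.14 and 0.14 m and angle between the x axis of stop_grip and the y axis of rail_top, either way round below 0.26 rad and x of stop_grip in the frame of gauge_face between -0.0195 and -0.0145 m and angle between stop_grip's own z axis and vertical below 0.12 rad and linear speed of stop below 0.01 m/s and distance of gauge_face from where it was at the start of the episode below 0.003 m).
It fails at once if the stop is forced against the rail with more than 30 N (contact force between stop and rail above 30 N).
It fails at once if the stop is pushed against the gauge with more than 20 N (contact force between stop and gauge above 20 N).
It fails at once if the gauge is shifted by more than 4 mm (distance of gauge_face from where it was at the start of the episode above 0.004 m).
It fails at once if the robot itself presses on rail or gauge with more than 30 N (contact force between any of the fingers, the arm and rail above 30 N).
It fails at once if the scale or the stamp is moved by more than 20 mm (distance of any of stamp, scale from where it was at the start of the episode above 0.02 m).
It also fails if it takes over 72 s, if anything falls off the work surface, if the arm or the gripper's body presses on something with over 40 N, if the wrist force passes 120 N, or if a joint passes its speed limit or range.

ROBOT

A 7-joint arm with a two-finger parallel gripper is mounted at the origin on the work surface. World frame = base frame: x ahead of the robot, y to its left, z up, the work surface at z = 0. Lengths are in m, angles in rad, forces in N, time in s.
With the tool pointing down it reaches from about 0.425 to 0.95 m from the base axis. Payload 4.7 kg.
Tool frame: the origin (TCP) lies at the very end of the fingers, on their centre line; the grasp point (between the pads) lies 19 mm behind it; z points along the fingers, y is the direction in which the jaws open and shut (so a half turn about z gives the same grasp; the last joint's range is limited). The gripper opens to 85 mm and grips with 20 to 120 N. Pads are 22 mm wide; open, the fingers measure 114 mm over their backs; the gripper's body (76 mm by 85 mm) begins 54 mm behind the grasp point. The pads swing forward as they close: fully open they stand 13 mm farther back than shut.
Start: joints at [-1.375, 0.469, -0.049, 1.532, 0.024, 1.141, -0.082], TCP at [0.15, 0.658, 0.231] pointing down, gripper open.
Joint ranges: [-2.59, 2.59], [-0.33, 1.99], [-1.39, 1.29], [0.1, 2.45], [-1.04, 4.18], [0.21, 1.99], [-2.66, 2.66]. Speed limits (rad/s): [2.57, 2.57, 3.14, 3.14, 3.14, 3.14, 3.14].

INTERFACE

Orientations are given as [roll, pitch, yaw] about the fixed x, y, z axes, in that order (R = Rz(yaw) Ry(pitch) Rx(roll)).
In Python, from station import r, cams gives the robot as it stands.
- The arm moves only by the shell command python3 -m handwheel 'ROWS' [OPENING] [FORCE]. ROWS is JSON, a list of rows, each a list of 2 entries, a list of its own where there are three numbers: the shift along the tool's x, y, z in cm, then the turn, a rotation vector about the tool's x, y, z in degrees. A call has exactly 10 rows; each row is the pose to reach, as a shift and turn from the pose measured when the call began, along the tool's axes at that moment; what a row does not reach only later rows make up. A row lasts 1/8 s, in which the tool goes at most 62.5 mm and 10.7 degrees, less where a joint would pass 70% of its speed; a pose out of reach is approached as far as the arm can. A call with a gripper value outside its range is refused whole. OPENING is the opening, from 0 (shut) to 1 (fully open), set as the call begins (- or left out, the last holds). The fingers move at their own pace and stop on an object; FORCE is the grip in N (left out, the last holds). Time passes only in rows, so rows that repeat a pose let the fingers close, or fill a call up. It gives the time, the measured TCP pose, the force and the opening at its end, in the units of the state.
- r.get_state(): the state, without advancing time (a new reading comes with each control period).
- cams.get_image(name): name is "side" or "top"; returns a dict with "pixels" (384x512x3 uint8, red, green, blue), "fx", "fy", "cx", "cy" (pixels), "rvec" (rotation vector, rad) and "tvec" (3), from world to camera coordinates, as OpenCV has them. Camera axes: x right, y down, z forward; pixel columns grow to the right and rows downward; lengths in m; the calibration is good to about 2 mm. A picture is of the moment at which its call begins. There is no depth.
- r.job_done(): hands the job in, once; it reports no verdict.
The state is a dict: "time_s": time; "joints": joint angles; "qd": joint speeds; "effort": joint torques, N m; "ee_pos": TCP position; "tool_rot": TCP orientation; "ft_force": force on the tool from outside, world axes, zero at the start; "moment": the same for the moment, N m; "width": opening from 0.0 (shut) to 1.0 (fully open).
Only numpy, scipy, OpenCV 4.12 (cv2) and the standard library are available. Lean on these libraries where they do the work, as an engineer would, in place of code of your own. Each camera call takes 0.05 s, during which the arm holds its last target. There are 200 camera calls.

## Working session

There is one attempt and no reset: what is moved stays moved. The work goes in short steps, Python scripts to look and compute and a shell command to move; the robot and the scene stay as the last step left them, time stands still between calls to the robot, and variables do not carry over. Pictures are saved under pics/ and viewed, about 8 in all and at most 12, crops included, and the job is handed in when it is done.

```bash
mkdir -p pics; ls; cat > h.py <<'E'
import numpy as np, cv2
from station import r, cams
def snap(n,f):
    im=cams.get_image(n); cv2.imwrite('pics/'+f+'.png',im['pixels'][:,:,::-1]); np.save('pics/'+f+'.npy',im,allow_pickle=True); return im
def load(f): return np.load('pics/'+f+'.npy',allow_pickle=True).item()
def ray(im,u,v,z):
    R=cv2.Rodrigues(np.array(im['rvec'],float))[0]; t=np.array(im['tvec'],float).ravel()
    c=-R.T@t; d=R.T@np.array([(u-im['cx'])/im['fx'],(v-im['cy'])/im['fy'],1])
    return c+d*(z-c[2])/d[2]
def proj(im,P):
    K=np.array([[im['fx'],0,im['cx']],[0,im['fy'],im['cy']],[0,0,1.]])
    return cv2.projectPoints(np.array(P,float).reshape(-1,3),np.array(im['rvec'],float),np.array(im['tvec'],float),K,None)[0].reshape(-1,2)
E
python3 - <<'E'
from h import *
for n in('top','side'):
    im=snap(n,n+'0'); R=cv2.Rodrigues(np.array(im['rvec'],float))[0]; print(n,im['fx'],-R.T@np.array(im['tvec']).ravel(),R.round(2).tolist())
a=cv2.imread('pics/top0.png');b=cv2.imread('pics/side0.png')
cv2.imwrite('pics/t.png',cv2.resize(a,(800,600)));cv2.imwrite('pics/s.png',cv2.resize(b,(800,600)))
s=r.get_state(); print(s)
E
```

```text
pics
top 381.6624158620063 [0.49656151 0.00983241 1.03086517] [[-0.02, -1.0, -0.02], [-1.0, 0.03, -0.05], [0.05, 0.02, -1.0]]
side 360.2924599480762 [0.47151804 0.86916943 0.56204078] [[-0.99, -0.11, -0.02], [-0.04, 0.49, -0.87], [0.1, -0.86, -0.49]]
{'time_s': 0.1, 'joints': array([-1.37488362,  0.46936855, -0.04861288,  1.53357929,  0.02410573,
        1.14097257, -0.08230753]), 'qd': array([-0.00011539, -0.00235651, -0.00044318, -0.00229539,  0.00021227,
       -0.000952  ,  0.00039221]), 'effort': array([ 3.80646670e-04, -5.11515427e+01, -4.71173390e-02, -2.38386816e+01,
        1.07788917e-02,  4.41847660e-03, -1.05942996e-05]), 'ee_pos': array([0.15033472, 0.65751296, 0.23035913]), 'tool_rot': array([-3.13985164e+00,  5.66538326e-05,  2.91681999e+00]), 'ft_force': array([ 0.95063847,  0.33264181, -1.07886115]), 'moment': array([-0.01794681,  0.03697145,  0.00965078]), 'width': 0.9960492679272733}
```

View pics/t.png

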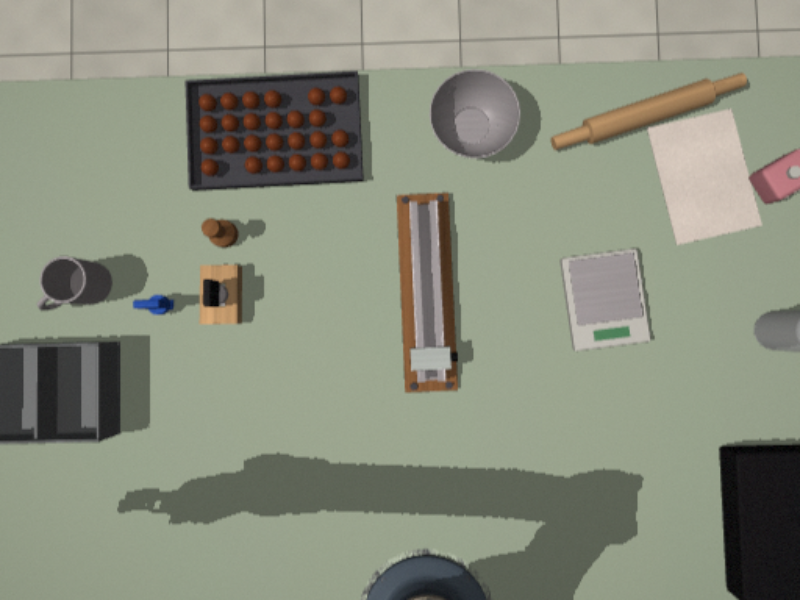

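View pics/s.png

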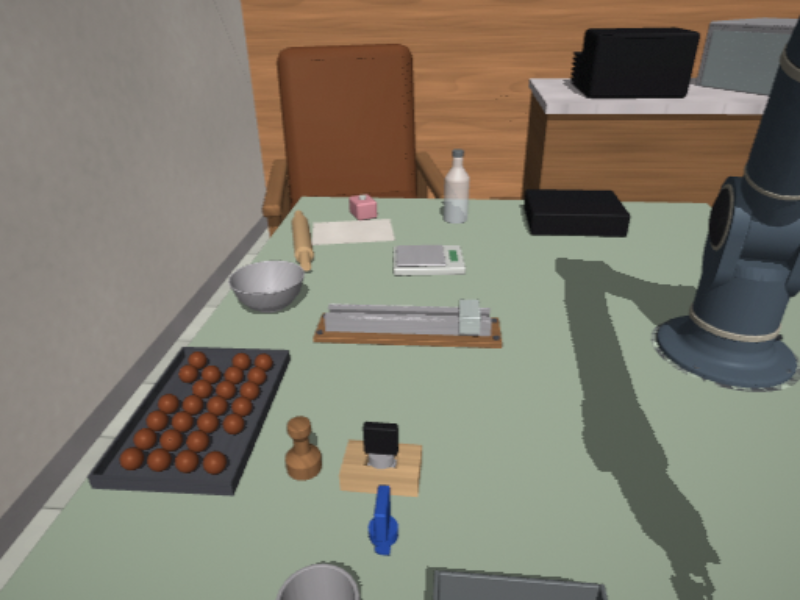

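The top view has the parking block at about (220,293) of 800x600, with the black grip in it and the stamp above it towards world +x. The rail runs from (425,195) to (432,390), with the gauge at (431,358), so rail +x points back to the robot. The blue decoy is at (155,303). Next I'll enlarge the block and the rail.

```bash
python3 - <<'E'
from h import *
a=cv2.imread('pics/top0.png');b=cv2.imread('pics/side0.png')
def c(im,u,v,w,h,k): return cv2.resize(im[v:v+h,u:u+w],None,fx=k,fy=k,interpolation=cv2.INTER_CUBIC)
A=c(a,115,155,50,60,8)      # 400x480
B=c(a,245,115,60,145,4)     # 240x580
o=np.zeros((600,700,3),np.uint8); o[:480,:400]=A; o[:580,410:650]=B
cv2.imwrite('pics/c1.png',o)
A=c(b,210,260,70,65,8); B=c(b,195,180,135,50,5)[:, :675]
o=np.zeros((600,800,3),np.uint8); 
A=c(b,210,260,70,65,5); o[:325,:350]=A; o[330:580,:675]=B; cv2.imwrite('pics/c2.png',o)
E
```

```text
(no output)
```

View pics/c1.png

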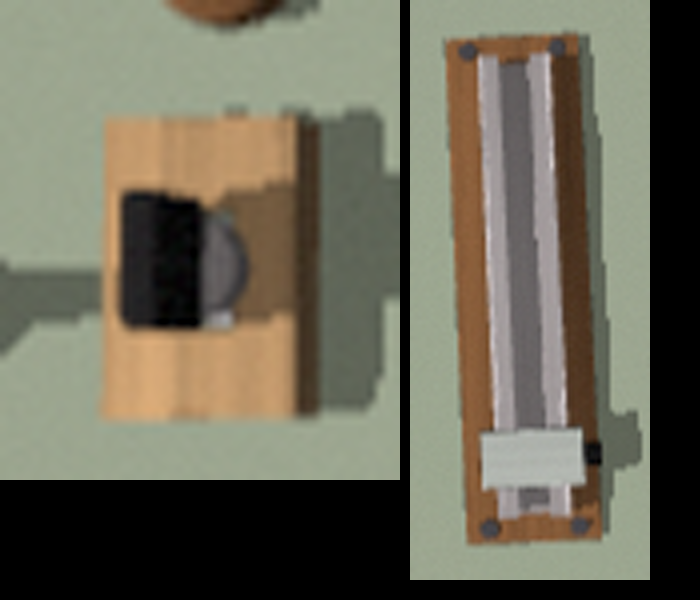

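View pics/c2.png

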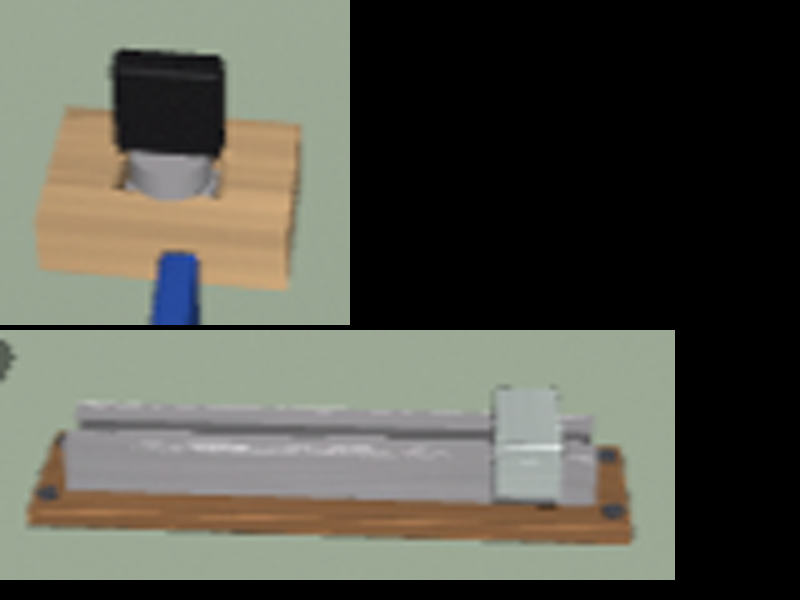

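The crops show the grip's top face centred at about (145,259), the block-top corners at (103,118) to (296,418), the rail lips from (478..549, 54) to (498..571, 515), and the gauge top's far edge at y≈430. From these I'll compute the positions.

```bash
python3 - <<'E'
from h import *
im=load('top0'); sd=load('side0')
def P(x,y,u0,v0,k,z): return ray(im,u0+(x+.5)/k-.5,v0+(y+.5)/k-.5,z)
g=P(145,259,115,155,8,.086); print('grip',g)
bl=np.array([P(x,y,115,155,8,.028) for x,y in[(103,118),(296,116),(296,418),(103,417)]]); print('block',bl.mean(0),np.linalg.norm(np.diff(bl,axis=0),axis=1))
d=bl[0]+bl[1]-bl[2]-bl[3]; byaw=np.arctan2(d[1],d[0]); print('byaw',np.degrees(byaw))
q=lambda x,y,z:P(x-410,y,245,115,4,z)
rl=np.array([q(x,y,.044) for x,y in[(478,55),(549,53),(571,514),(498,517)]]); print('rail',rl.mean(0),np.linalg.norm(np.diff(rl,axis=0),axis=1))
d=rl[2]+rl[3]-rl[0]-rl[1]; ry=np.arctan2(d[1],d[0]); print('ryaw',np.degrees(ry))
sl=[q(x,y,.044) for x,y in[(503,200),(531,200),(509,400),(547,400)]]; print('slot',sl)
gg=np.array([q(x,y,.056) for x,y in[(481,431),(582,428),(585,485),(482,489)]]); print('gauge',gg, np.linalg.norm(np.diff(gg,axis=0),axis=1))
c=rl.mean(0);ex=np.array([np.cos(ry),np.sin(ry),0]);ey=np.array([-ex[1],ex[0],0])
print('gface in rail',((gg-c)@ex),((gg-c)@ey))
# side checks: reproject
G=bl.mean(0);bx=np.array([np.cos(byaw),np.sin(byaw),0]);by=np.array([-bx[1],bx[0],0])
def crop(p,u0,v0,k,dy=0): return ((p-[u0,v0]+.5)*k-.5+[0,dy]).round(0).tolist()
print('side block corners',crop(proj(sd,[G+sx*.05*bx+sy*.032*by for sx in(-1,1) for sy in(-1,1)]),210,260,5))
for cc,nm in((g,'grip'),(G+[0,0,.058],'gripfromblock')):
  print(nm,crop(proj(sd,[cc+sx*.022*bx+sy*.007*by for sx in(-1,1) for sy in(-1,1)]),210,260,5))
print('side rail',crop(proj(sd,[c+sx*.15*ex+sy*.0235*ey for sx in(-1,1) for sy in(-1,1)]),195,180,5,330))
E
```

```text
grip [0.55472442 0.33531104 0.086     ]
block [0.55521965 0.33719297 0.028     ] [0.06438377 0.0999878  0.06407864]
byaw -0.5314876443978003
rail [ 0.55200005 -0.01584461  0.044     ] [0.04628433 0.29894053 0.04688355]
ryaw -178.93564709096984
slot [array([ 0.60626718, -0.00373631,  0.044     ]), array([ 0.60578183, -0.02188765,  0.044     ]), array([ 0.47671321, -0.00422016,  0.044     ]), array([ 0.4761193 , -0.02868883,  0.044     ])]
gauge [[ 0.45770808  0.01427538  0.056     ]
 [ 0.45807497 -0.04995394  0.056     ]
 [ 0.42199034 -0.05082016  0.056     ]
 [ 0.42098072  0.01457303  0.056     ]] [0.06423036 0.03609503 0.06540098]
gface in rail [0.09371621 0.09454246 0.13063696 0.1304317 ] [-0.0318663   0.03235875  0.03255453 -0.03284613]
side block corners [[300.0, 122.0], [288.0, 239.0], [65.0, 106.0], [35.0, 220.0]]
grip [[227.0, 49.0], [223.0, 73.0], [116.0, 42.0], [111.0, 66.0]]
gripfromblock [[225.0, 52.0], [221.0, 76.0], [114.0, 45.0], [109.0, 69.0]]
side rail [[62.0, 443.0], [78.0, 402.0], [597.0, 458.0], [593.0, 416.0]]
```

Sizes and reprojections agree to about 1–2 mm, so I'll set out. The helper below works out tool-axis shifts.

```bash
cat >> h.py <<'E'
from scipy.spatial.transform import Rotation as Ro
def goto(p,yaw):
    s=r.get_state(); R=Ro.from_euler('xyz',s['tool_rot']); T=Ro.from_euler('xyz',[np.pi,0,np.radians(yaw)])
    print('t',s['time_s'],'tcp',s['ee_pos'].round(4),np.degrees(s['tool_rot']).round(2),'F',s['ft_force'].round(2),'w',round(s['width'],3))
    print('shift cm',(R.inv().apply(np.array(p)-s['ee_pos'])*100).round(2),'turn deg',np.degrees((R.inv()*T).as_rotvec()).round(2),'j7',s['joints'][6].round(2))
E
python3 -c "
from h import *
goto([.555,.336,.18],179.5)"
```

```text
t 0.1 tcp [0.1503 0.6575 0.2304] [-179.9     0.    167.12] F [ 0.95  0.33 -1.08] w 0.996
shift cm [-46.61 -22.31   5.08] turn deg [-1.000e-01 -1.000e-02 -1.238e+01] j7 -0.08
```

```bash
python3 -m handwheel '[[[-5.2,-2.5,0.5],[0,0,-1.4]],[[-10.4,-5,1],[0,0,-2.8]],[[-15.6,-7.5,1.5],[0,0,-4.2]],[[-20.8,-10,2],[0,0,-5.6]],[[-26,-12.5,2.5],[0,0,-7]],[[-31.2,-15,3],[0,0,-8.4]],[[-36.4,-17.5,3.5],[0,0,-9.8]],[[-41.6,-20,4.3],[0,0,-11.2]],[[-46.6,-22.3,5.1],[0,0,-12.4]],[[-46.6,-22.3,5.1],[0,0,-12.4]]]' 0.55 30
python3 -c "
from h import *
goto([.555,.336,.049],179.5)
a=snap('side','s1');b=snap('top','t1')
o=np.zeros((600,800,3),np.uint8);o[:,:400]=cv2.resize(a['pixels'][180:330,200:300,::-1],(400,600));o[:,400:]=cv2.resize(b['pixels'][110:260,90:190,::-1],(400,600));cv2.imwrite('pics/c3.png',o)"
```

```text
time_s: 1.35
ee_pos: [0.5588, 0.33, 0.1784]
tool_rot: [-3.136, 0.0, 3.123]
ft_force: [-0.5, 1.0, 1.1]
width: 0.552
t 1.35 tcp [0.5588 0.33   0.1784] [-1.7966e+02  1.0000e-02  1.7896e+02] F [-0.54  0.97  1.1 ] w 0.552
shift cm [ 0.4   0.67 12.93] turn deg [-0.34  0.01 -0.54] j7 0.97
```

View pics/c3.png

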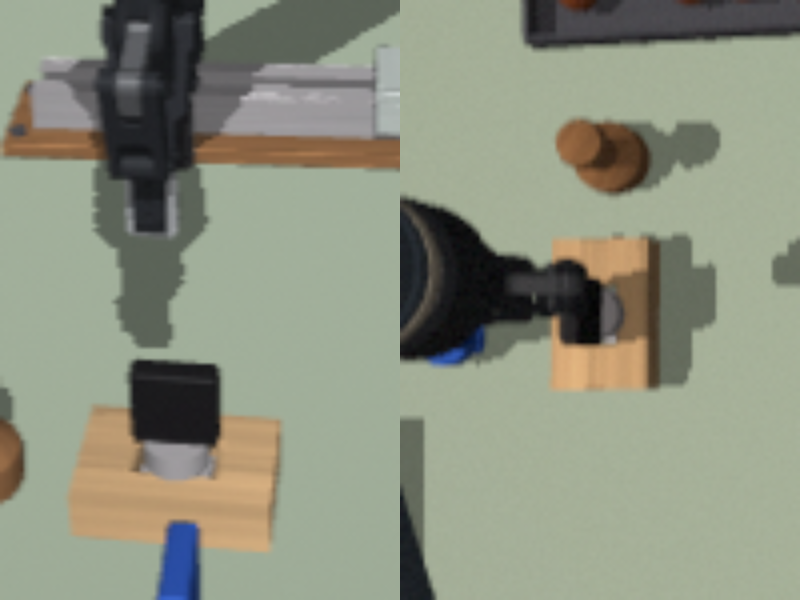

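The tool hangs straight above the grip, jaws across it, with nothing in the way. Now correct the position and descend, fingers half open.

```bash
python3 -m handwheel '[[[0.2,0.35,1],[-0.2,0,-0.3]],[[0.4,0.65,2.5],[-0.3,0,-0.5]],[[0.4,0.65,4],[-0.3,0,-0.5]],[[0.4,0.65,5],[-0.3,0,-0.5]],[[0.4,0.65,6],[-0.3,0,-0.5]],[[0.4,0.65,7],[-0.3,0,-0.5]],[[0.4,0.65,7.5],[-0.3,0,-0.5]],[[0.4,0.65,7.5],[-0.3,0,-0.5]],[[0.4,0.65,7.5],[-0.3,0,-0.5]],[[0.4,0.65,7.5],[-0.3,0,-0.5]]]' 0.55 30
python3 -c "
from h import *
goto([.555,.336,.049],179.5)"
```

```text
time_s: 2.7
ee_pos: [0.551, 0.3422, 0.1046]
tool_rot: [3.138, -0.001, 3.141]
ft_force: [-0.0, -0.6, -0.5]
width: 0.551
t 2.7 tcp [0.551  0.3422 0.1046] [ 1.7979e+02 -6.0000e-02  1.7994e+02] F [-0.03 -0.65 -0.53] w 0.551
shift cm [-0.41 -0.64  5.55] turn deg [ 0.21 -0.06  0.44] j7 0.97
```

```bash
python3 -c "
from h import *
cams.get_image('top');cams.get_image('top')
goto([.555,.336,.049],179.5)"
```

```text
t 2.8 tcp [0.5508 0.3422 0.1044] [ 1.7980e+02 -7.0000e-02  1.7994e+02] F [-0.28  0.    0.64] w 0.55
shift cm [-0.43 -0.64  5.54] turn deg [ 0.2  -0.07  0.44] j7 0.97
```

```bash
python3 -m handwheel '[[[-0.2,-0.3,0],[0,0,0.2]],[[-0.4,-0.6,0],[0.2,0,0.4]],[[-0.4,-0.6,1],[0.2,0,0.4]],[[-0.4,-0.6,2],[0.2,0,0.4]],[[-0.4,-0.6,3],[0.2,0,0.4]],[[-0.4,-0.6,4],[0.2,0,0.4]],[[-0.4,-0.6,5],[0.2,0,0.4]],[[-0.4,-0.6,5.4],[0.2,0,0.4]],[[-0.4,-0.6,5.4],[0.2,0,0.4]],[[-0.4,-0.6,5.4],[0.2,0,0.4]]]' 0.55 30
python3 -c "
from h import *
goto([.555,.336,.049],179.5)"
```

```text
time_s: 4.05
ee_pos: [0.555, 0.3366, 0.0508]
tool_rot: [3.141, -0.001, 3.134]
ft_force: [-0.4, -0.3, 0.3]
width: 0.552
t 4.05 tcp [0.555  0.3366 0.0508] [ 1.7997e+02 -4.0000e-02  1.7954e+02] F [-0.42 -0.3   0.26] w 0.552
shift cm [ 0.   -0.06  0.18] turn deg [ 0.03 -0.04  0.04] j7 0.98
```

```bash
python3 -m handwheel '[[[0,0,0],[0,0,0]],[[0,0,0],[0,0,0]],[[0,0,0],[0,0,0]],[[0,0,0],[0,0,0]],[[0,0,0],[0,0,0]],[[0,0,0],[0,0,0]],[[0,0,0],[0,0,0]],[[0,0,0],[0,0,0]],[[0,0,0],[0,0,0]],[[0,0,0],[0,0,0]]]' 0 40
python3 -c "
from h import *
goto([.555,.336,.049],179.5)"
```

```text
time_s: 5.3
ee_pos: [0.5553, 0.3368, 0.0512]
tool_rot: [3.141, -0.0, 3.134]
ft_force: [-0.4, 0.2, 5.9]
width: 0.161
t 5.3 tcp [0.5553 0.3368 0.0512] [179.95  -0.   179.54] F [-0.42  0.2   5.85] w 0.161
shift cm [ 0.03 -0.08  0.22] turn deg [ 0.05 -0.    0.04] j7 0.98
```

The fingers stopped at 13.7 mm, which matches the 14 mm grip. Lift straight up 10 cm.

```bash
python3 -m handwheel '[[[0,0,-0.5],[0,0,0]],[[0,0,-1.5],[0,0,0]],[[0,0,-3],[0,0,0]],[[0,0,-4.5],[0,0,0]],[[0,0,-6],[0,0,0]],[[0,0,-7.5],[0,0,0]],[[0,0,-9],[0,0,0]],[[0,0,-10],[0,0,0]],[[0,0,-10],[0,0,0]],[[0,0,-10],[0,0,0]]]'
python3 -c "
from h import *
cams.get_image('top')
goto([.57,-.0155,.15],181.06)"
```

```text
time_s: 6.55
ee_pos: [0.5549, 0.3364, 0.1506]
tool_rot: [3.141, -0.001, 3.134]
ft_force: [0.2, 0.2, -2.5]
width: 0.155
t 6.6 tcp [0.5548 0.3364 0.1504] [ 1.8000e+02 -8.0000e-02  1.7954e+02] F [ 0.21 -0.03 -2.23] w 0.16
shift cm [ -1.8  -35.18   0.04] turn deg [ 0.01 -0.08 -1.52] j7 0.97
```

```bash
python3 -m handwheel '[[[0,-3,0],[0,0,0]],[[-0.3,-8,0],[0,0,-0.5]],[[0.2,-13,0],[0,0,-1]],[[0.6,-18,0],[0,0,-1.5]],[[1,-23,0],[0,0,-1.5]],[[1.2,-28,0],[0,0,-1.5]],[[1.2,-32,0],[0,0,-1.5]],[[1.2,-34,0],[0,0,-1.5]],[[1.2,-35.2,0],[0,0,-1.5]],[[1.2,-35.2,0],[0,0,-1.5]]]'
python3 -c "
from h import *
for i in range(3): cams.get_image('top')
goto([.54,-.016,.105],181.06)"
```

```text
time_s: 7.85
ee_pos: [0.5399, -0.0158, 0.1502]
tool_rot: [3.141, -0.002, -3.124]
ft_force: [-0.4, 1.6, -2.0]
width: 0.157
t 8.0 tcp [ 0.54   -0.0139  0.1502] [ 1.7995e+02 -9.0000e-02 -1.7884e+02] F [-0.89  0.88 -0.94] w 0.156
shift cm [ 0.   -0.21  4.52] turn deg [ 0.05 -0.09  0.1 ] j7 1.59
```

```bash
python3 -m handwheel '[[[0,-0.1,1],[0,0,0]],[[0,-0.2,2],[0,0,0.1]],[[0,-0.2,3],[0,0,0.1]],[[0,-0.2,4],[0,0,0.1]],[[0,-0.2,4.8],[0,0,0.1]],[[0,-0.2,5],[0,0,0.1]],[[0,-0.2,5],[0,0,0.1]],[[0,-0.2,5],[0,0,0.1]],[[0,-0.2,5],[0,0,0.1]],[[0,-0.2,5],[0,0,0.1]]]'
python3 -c "
from h import *
a=snap('side','s2');b=snap('top','t2')
goto([.54,-.016,.0668],181.06)
o=np.zeros((600,800,3),np.uint8);o[:400,:400]=cv2.resize(a['pixels'][150:250,200:300,::-1],(400,400));o[:,400:]=cv2.resize(b['pixels'][105:255,225:325,::-1],(400,600));cv2.imwrite('pics/c4.png',o)"
```

```text
time_s: 9.25
ee_pos: [0.5402, -0.0159, 0.1005]
tool_rot: [3.141, -0.001, -3.123]
ft_force: [0.6, -0.3, -2.0]
width: 0.154
t 9.35 tcp [ 0.5401 -0.0159  0.1004] [ 1.7995e+02 -7.0000e-02 -1.7894e+02] F [-0.02 -0.49 -1.24] w 0.153
shift cm [ 0.01 -0.01  3.36] turn deg [ 0.05 -0.07  0.  ] j7 1.6
```

View pics/c4.png

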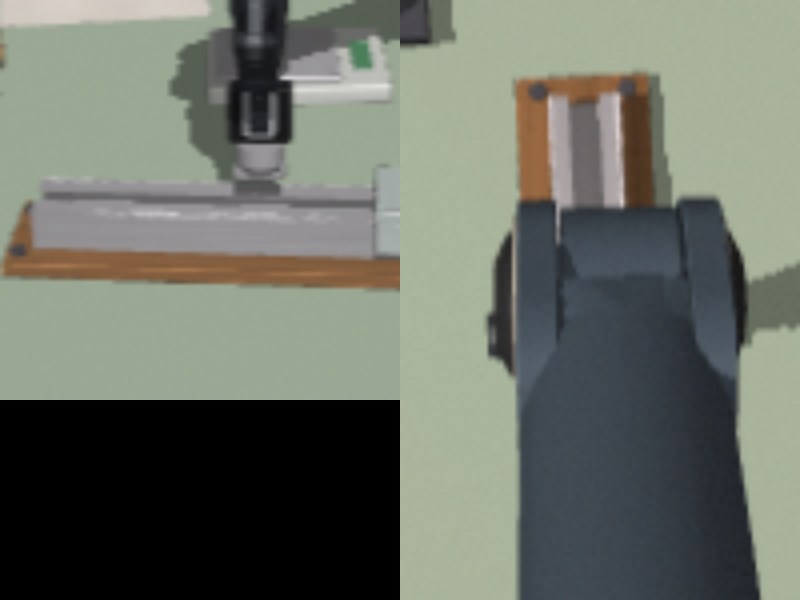

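The side view shows the stop hanging upright over the rail, clear of the gauge; the arm hides the top view. I'll lower the grip force so the stop slips rather than forces, and feel the way down.

```bash
python3 -m handwheel '[[[0,0,0.4],[0,0,0]],[[0,0,0.8],[0,0,0]],[[0,0,1.1],[0,0,0]],[[0,0,1.4],[0,0,0]],[[0,0,1.6],[0,0,0]],[[0,0,1.7],[0,0,0]],[[0,0,1.8],[0,0,0]],[[0,0,1.85],[0,0,0]],[[0,0,1.9],[0,0,0]],[[0,0,1.9],[0,0,0]]]' 0 22
python3 -c "
from h import *
cams.get_image('top')
goto([.54,-.016,.0668],181.06)"
```

```text
time_s: 10.6
ee_pos: [0.5401, -0.0159, 0.0814]
tool_rot: [3.141, -0.001, -3.123]
ft_force: [-0.1, 0.1, -1.6]
width: 0.158
t 10.65 tcp [ 0.5401 -0.0159  0.0814] [ 1.7995e+02 -7.0000e-02 -1.7893e+02] F [-0.15  0.19 -1.9 ] w 0.157
shift cm [ 0.01 -0.01  1.46] turn deg [ 0.05 -0.07  0.  ] j7 1.6
```

```bash
python3 -m handwheel '[[[0,0,0.03],[0,0,0]],[[0,0,0.06],[0,0,0]],[[0,0,0.09],[0,0,0]],[[0,0,0.12],[0,0,0]],[[0,0,0.14],[0,0,0]],[[0,0,0.16],[0,0,0]],[[0,0,0.18],[0,0,0]],[[0,0,0.2],[0,0,0]],[[0,0,0.2],[0,0,0]],[[0,0,0.2],[0,0,0]]]'
python3 -c "
from h import *
cams.get_image('top')
goto([.54,-.016,.0668],181.06); print(r.get_state()['moment'])"
```

```text
time_s: 11.9
ee_pos: [0.5401, -0.0159, 0.0794]
tool_rot: [3.141, -0.001, -3.123]
ft_force: [-1.0, -0.3, -1.8]
width: 0.16
t 11.95 tcp [ 0.5401 -0.0159  0.0794] [ 1.7995e+02 -7.0000e-02 -1.7894e+02] F [-0.77  0.74 -1.47] w 0.155
shift cm [ 0.01 -0.01  1.26] turn deg [ 0.05 -0.07  0.  ] j7 1.6
[ 0.02176375 -0.05245368  0.0096065 ]
```

```bash
python3 -m handwheel '[[[0,0,0.04],[0,0,0]],[[0,0,0.08],[0,0,0]],[[0,0,0.12],[0,0,0]],[[0,0,0.16],[0,0,0]],[[0,0,0.2],[0,0,0]],[[0,0,0.24],[0,0,0]],[[0,0,0.28],[0,0,0]],[[0,0,0.3],[0,0,0]],[[0,0,0.3],[0,0,0]],[[0,0,0.3],[0,0,0]]]'
python3 -c "
from h import *
cams.get_image('top')
goto([.54,-.016,.0668],181.06); print(r.get_state()['moment'])"
```

```text
time_s: 13.2
ee_pos: [0.5401, -0.0159, 0.0764]
tool_rot: [3.141, -0.001, -3.123]
ft_force: [-0.2, -0.2, -2.8]
width: 0.155
t 13.25 tcp [ 0.5401 -0.0159  0.0765] [ 1.7995e+02 -6.0000e-02 -1.7894e+02] F [-0.55  0.45 -1.74] w 0.157
shift cm [ 0.01 -0.01  0.97] turn deg [ 0.05 -0.06  0.  ] j7 1.6
[ 0.02404466 -0.00467054 -0.02677313]
```

```bash
python3 -m handwheel '[[[0,0,0.1],[0,0,0]],[[0,0,0.2],[0,0,0]],[[0,0,0.3],[0,0,0]],[[0,0,0.4],[0,0,0]],[[0,0,0.5],[0,0,0]],[[0,0,0.6],[0,0,0]],[[0,0,0.7],[0,0,0]],[[0,0,0.75],[0,0,0]],[[0,0,0.8],[0,0,0]],[[0,0,0.8],[0,0,0]]]'
python3 -c "
from h import *
a=snap('side','s3')
goto([.54,-.016,.0668],181.06); print(r.get_state()['moment'])
cv2.imwrite('pics/c5.png',cv2.resize(a['pixels'][160:240,200:310,::-1],(770,560),interpolation=cv2.INTER_CUBIC))"
```

```text
time_s: 14.5
ee_pos: [0.5401, -0.0159, 0.0684]
tool_rot: [3.141, -0.001, -3.123]
ft_force: [1.5, -0.4, -2.5]
width: 0.157
t 14.55 tcp [ 0.5401 -0.0159  0.0684] [ 1.7995e+02 -7.0000e-02 -1.7894e+02] F [-0.61 -0.45 -1.93] w 0.156
shift cm [ 0.01 -0.01  0.16] turn deg [ 0.05 -0.07  0.  ] j7 1.61
[0.04332566 0.02842478 0.00338063]
```

View pics/c5.png

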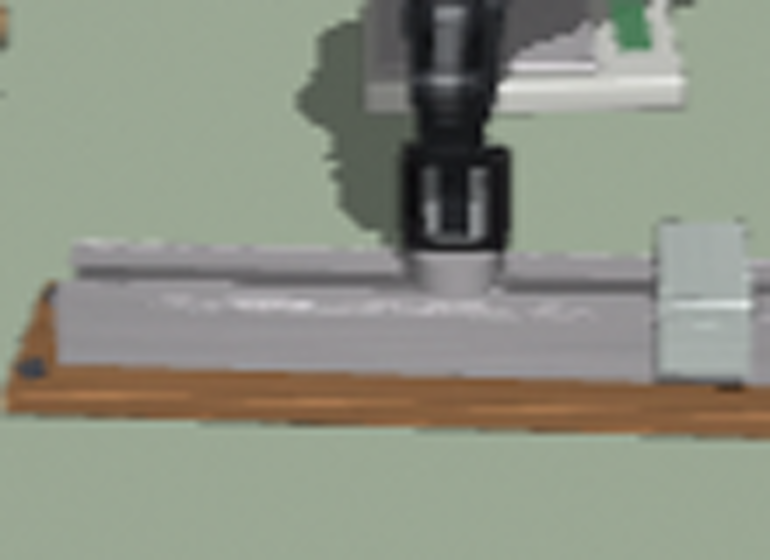

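The side view shows the stop in the slot with its collar just above the rail at (455,275), and no side force. Now the clockwise turn, in two halves.

```bash
python3 -m handwheel '[[[0,0,0.03],[0,0,0]],[[0,0,0.06],[0,0,3]],[[0,0,0.06],[0,0,9]],[[0,0,0.06],[0,0,16]],[[0,0,0.06],[0,0,23]],[[0,0,0.06],[0,0,30]],[[0,0,0.06],[0,0,36]],[[0,0,0.06],[0,0,41]],[[0,0,0.06],[0,0,45]],[[0,0,0.06],[0,0,45]]]'
python3 -c "
from h import *
cams.get_image('top')
goto([.54,-.016,.0678],91.06); print(r.get_state()['moment'])"
```

```text
time_s: 15.8
ee_pos: [0.5401, -0.0157, 0.0678]
tool_rot: [-3.141, -0.001, 2.376]
ft_force: [-0.1, 0.5, -1.9]
width: 0.155
t 15.85 tcp [ 0.5401 -0.0158  0.0678] [-1.7999e+02 -8.0000e-02  1.3615e+02] F [ 0.93  0.04 -2.44] w 0.158
shift cm [-0.01 -0.03  0.  ] turn deg [-4.000e-02 -7.000e-02  4.509e+01] j7 0.96
[-0.00127074 -0.01363971 -0.01237543]
```

```bash
python3 -m handwheel '[[[0,0,0],[0,0,4]],[[0,0,0],[0,0,9]],[[0,0,0],[0,0,15]],[[0,0,0],[0,0,21]],[[0,0,0],[0,0,27]],[[0,0,0],[0,0,33]],[[0,0,0],[0,0,38]],[[0,0,0],[0,0,42]],[[0,0,0],[0,0,45]],[[0,0,0],[0,0,45]]]'
python3 -c "
from h import *
cams.get_image('top')
goto([.54,-.016,.0678],91.06); print(r.get_state()['moment'])"
```

```text
time_s: 17.1
ee_pos: [0.5401, -0.0156, 0.0678]
tool_rot: [-3.14, -0.001, 1.592]
ft_force: [-0.9, -0.0, -2.6]
width: 0.158
t 17.15 tcp [ 0.5401 -0.0156  0.0678] [-1.7993e+02 -5.0000e-02  9.1240e+01] F [ 0.18 -0.29 -1.92] w 0.158
shift cm [-0.04 -0.01  0.  ] turn deg [-0.07 -0.05  0.18] j7 0.32
[ 0.00845485 -0.05250425 -0.00693704]
```

Turned without resistance. Now tug upwards in small steps.

```bash
python3 -m handwheel '[[[0,0,-0.03],[0,0,0]],[[0,0,-0.06],[0,0,0]],[[0,0,-0.09],[0,0,0]],[[0,0,-0.12],[0,0,0]],[[0,0,-0.14],[0,0,0]],[[0,0,-0.16],[0,0,0]],[[0,0,-0.18],[0,0,0]],[[0,0,-0.2],[0,0,0]],[[0,0,-0.2],[0,0,0]],[[0,0,-0.2],[0,0,0]]]'
python3 -c "
from h import *
cams.get_image('top')
goto([.54,-.016,.0678],91.06); print(r.get_state()['moment'])"
```

```text
time_s: 18.4
ee_pos: [0.5401, -0.0156, 0.0698]
tool_rot: [-3.14, -0.001, 1.593]
ft_force: [-0.2, 1.3, -2.1]
width: 0.161
t 18.45 tcp [ 0.5401 -0.0156  0.0698] [-1.7993e+02 -5.0000e-02  9.1240e+01] F [ 0.26 -0.37 -2.2 ] w 0.159
shift cm [-0.04 -0.01  0.2 ] turn deg [-0.07 -0.05  0.18] j7 0.32
[-0.04108911  0.03616091 -0.00909891]
```

```bash
python3 -m handwheel '[[[0,0,-0.01],[0,0,0]],[[0,0,-0.02],[0,0,0]],[[0,0,-0.03],[0,0,0]],[[0,0,-0.04],[0,0,0]],[[0,0,-0.05],[0,0,0]],[[0,0,-0.05],[0,0,0]],[[0,0,-0.05],[0,0,0]],[[0,0,-0.05],[0,0,0]],[[0,0,-0.05],[0,0,0]],[[0,0,-0.05],[0,0,0]]]'
python3 -m handwheel '[[[0,0,-0.01],[0,0,0]],[[0,0,-0.02],[0,0,0]],[[0,0,-0.03],[0,0,0]],[[0,0,-0.04],[0,0,0]],[[0,0,-0.04],[0,0,0]],[[0,0,-0.04],[0,0,0]],[[0,0,-0.04],[0,0,0]],[[0,0,-0.04],[0,0,0]],[[0,0,-0.04],[0,0,0]],[[0,0,-0.04],[0,0,0]]]'
```

```text
time_s: 19.7
ee_pos: [0.5401, -0.0156, 0.0702]
tool_rot: [-3.14, -0.001, 1.593]
ft_force: [0.8, -0.4, -6.4]
width: 0.161
time_s: 20.95
ee_pos: [0.54, -0.0156, 0.0703]
tool_rot: [-3.14, -0.001, 1.593]
ft_force: [4.8, -0.1, -18.2]
width: 0.154
```

The tug is firm: about 4 N, then 16 N up against the lips, so the head has caught. Back down to mid-play, then slide towards the gauge.

```bash
python3 -m handwheel '[[[0,0,0.1],[0,0,0]],[[0,0,0.18],[0,0,0]],[[0,-0.4,0.18],[0,0,0]],[[0,-1.2,0.18],[0,0,0]],[[0,-2.2,0.18],[0,0,0]],[[0,-3.2,0.18],[0,0,0]],[[0,-4.2,0.18],[0,0,0]],[[0,-5,0.18],[0,0,0]],[[0,-5.5,0.18],[0,0,0]],[[0,-5.5,0.18],[0,0,0]]]'
python3 -c "
from h import *
a=snap('side','s4')
goto([.475,-.0172,.0685],91.06); print(r.get_state()['moment'])
cv2.imwrite('pics/c6.png',cv2.resize(a['pixels'][160:240,230:340,::-1],(770,560),interpolation=cv2.INTER_CUBIC))"
```

```text
time_s: 22.2
ee_pos: [0.4848, -0.0168, 0.0686]
tool_rot: [-3.14, -0.001, 1.593]
ft_force: [0.3, 0.2, -1.9]
width: 0.16
t 22.25 tcp [ 0.4852 -0.0167  0.0687] [-1.7995e+02 -4.0000e-02  9.1250e+01] F [-0.65 -0.03 -1.87] w 0.157
shift cm [-0.02 -1.02  0.02] turn deg [-0.05 -0.04  0.19] j7 0.32
[-0.0204848  -0.00219882 -0.0094904 ]
```

View pics/c6.png

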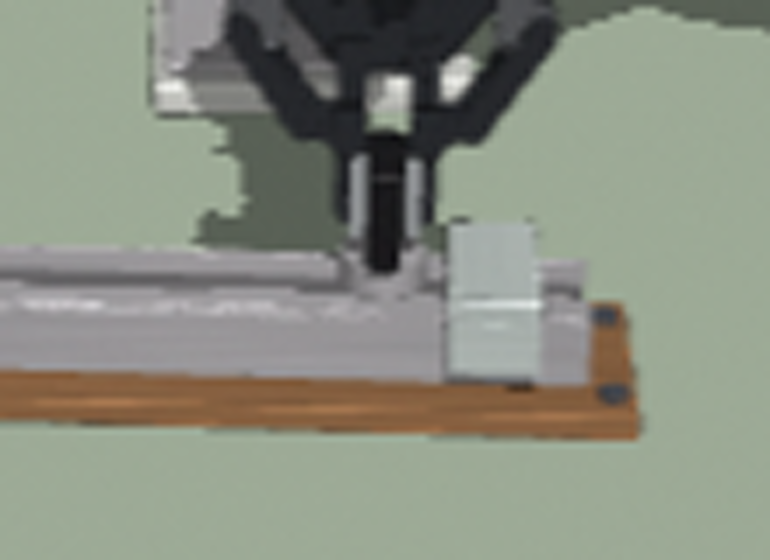

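Picture: the grip stands upright across the rail at (385,200), the collar about 9 mm short of the gauge face at x≈448, the fingers clear above the gauge top. Creep on.

```bash
python3 -m handwheel '[[[0,-0.1,0.02],[0,0,0]],[[0,-0.2,0.04],[0,0,0]],[[0,-0.3,0.06],[0,0,0]],[[0,-0.4,0.08],[0,0,0]],[[0,-0.5,0.1],[0,0,0]],[[0,-0.6,0.1],[0,0,0]],[[0,-0.7,0.1],[0,0,0]],[[0,-0.75,0.1],[0,0,0]],[[0,-0.8,0.1],[0,0,0]],[[0,-0.8,0.1],[0,0,0]]]'
python3 -m handwheel '[[[0,-0.02,0],[0,0,0]],[[0,-0.04,0],[0,0,0]],[[0,-0.06,0],[0,0,0]],[[0,-0.08,0],[0,0,0]],[[0,-0.1,0],[0,0,0]],[[0,-0.1,0],[0,0,0]],[[0,-0.1,0],[0,0,0]],[[0,-0.1,0],[0,0,0]],[[0,-0.1,0],[0,0,0]],[[0,-0.1,0],[0,0,0]]]'
```

```text
time_s: 23.5
ee_pos: [0.4772, -0.0169, 0.0677]
tool_rot: [-3.141, -0.001, 1.593]
ft_force: [0.4, -0.3, -1.8]
width: 0.157
time_s: 24.75
ee_pos: [0.4762, -0.017, 0.0677]
tool_rot: [-3.141, -0.001, 1.593]
ft_force: [-0.7, 0.1, -2.3]
width: 0.156
```

```bash
for i in 1 2; do python3 -m handwheel '[[[0,-0.02,0],[0,0,0]],[[0,-0.03,0],[0,0,0]],[[0,-0.04,0],[0,0,0]],[[0,-0.05,0],[0,0,0]],[[0,-0.06,0],[0,0,0]],[[0,-0.06,0],[0,0,0]],[[0,-0.06,0],[0,0,0]],[[0,-0.06,0],[0,0,0]],[[0,-0.06,0],[0,0,0]],[[0,-0.06,0],[0,0,0]]]'; done
```

```text
time_s: 26.0
ee_pos: [0.4756, -0.0169, 0.0677]
tool_rot: [-3.141, -0.001, 1.593]
ft_force: [-0.8, 0.7, -2.7]
width: 0.162
time_s: 27.25
ee_pos: [0.4752, -0.017, 0.0678]
tool_rot: [-3.141, -0.001, 1.593]
ft_force: [2.6, 0.1, -2.7]
width: 0.161
```

Contact: Fx is rising and the tool lags its target. A little more, for a definite touch.

```bash
python3 -m handwheel '[[[0,-0.03,0],[0,0,0]],[[0,-0.04,0],[0,0,0]],[[0,-0.05,0],[0,0,0]],[[0,-0.05,0],[0,0,0]],[[0,-0.05,0],[0,0,0]],[[0,-0.05,0],[0,0,0]],[[0,-0.05,0],[0,0,0]],[[0,-0.05,0],[0,0,0]],[[0,-0.05,0],[0,0,0]],[[0,-0.05,0],[0,0,0]]]'
python3 -c "
from h import *
for i in range(4):
  cams.get_image('top'); s=r.get_state(); print(s['ft_force'].round(2),s['ee_pos'].round(4),np.degrees(s['tool_rot']).round(2))"
```

```text
time_s: 28.5
ee_pos: [0.4751, -0.017, 0.0679]
tool_rot: [3.141, -0.001, 1.593]
ft_force: [4.5, 0.2, -3.7]
width: 0.155
[ 4.93  0.14 -3.42] [ 0.4751 -0.017   0.0679] [ 1.7998e+02 -3.0000e-02  9.1250e+01]
[ 4.12  0.9  -3.01] [ 0.4751 -0.017   0.0679] [ 1.7998e+02 -3.0000e-02  9.1250e+01]
[ 4.93  0.71 -3.35] [ 0.4751 -0.017   0.0679] [ 1.7998e+02 -3.0000e-02  9.1250e+01]
[ 5.63  0.96 -3.04] [ 0.4751 -0.0169  0.0679] [ 1.7998e+02 -3.0000e-02  9.1260e+01]
```

A steady ~5 N against the gauge. Ease off, lower to rest, then open part-way.

```bash
python3 -m handwheel '[[[0,0,0.02],[0,0,0]],[[0,0,0.04],[0,0,0]],[[0,0,0.06],[0,0,0]],[[0,0,0.08],[0,0,0]],[[0,0,0.09],[0,0,0]],[[0,0,0.09],[0,0,0]],[[0,0,0.09],[0,0,0]],[[0,0,0.09],[0,0,0]],[[0,0,0.09],[0,0,0]],[[0,0,0.09],[0,0,0]]]'
python3 -m handwheel '[[[0,0,0],[0,0,0]],[[0,0,0],[0,0,0]],[[0,0,0],[0,0,0]],[[0,0,0],[0,0,0]],[[0,0,0],[0,0,0]],[[0,0,0],[0,0,0]],[[0,0,0],[0,0,0]],[[0,0,0],[0,0,0]],[[0,0,0],[0,0,0]],[[0,0,0],[0,0,0]]]' 0.45
```

```text
time_s: 29.95
ee_pos: [0.4752, -0.017, 0.0672]
tool_rot: [3.141, -0.001, 1.593]
ft_force: [1.9, -0.5, 5.8]
width: 0.16
time_s: 31.2
ee_pos: [0.4752, -0.017, 0.0672]
tool_rot: [3.141, -0.001, 1.593]
ft_force: [-0.4, -0.7, 0.4]
width: 0.448
```

```bash
python3 -m handwheel '[[[0,0,-0.5],[0,0,0]],[[0,0,-1.5],[0,0,0]],[[0,0,-3],[0,0,0]],[[0,0,-4.5],[0,0,0]],[[0,0,-6],[0,0,0]],[[0,0,-8],[0,0,0]],[[0,0,-10],[0,0,0]],[[0,0,-12],[0,0,0]],[[0,0,-12],[0,0,0]],[[0,0,-12],[0,0,0]]]'
python3 -c "
from h import *
a=snap('side','s5');goto([.475,-.017,.2],91)
cv2.imwrite('pics/c7.png',cv2.resize(a['pixels'][160:240,230:340,::-1],(770,560),interpolation=cv2.INTER_CUBIC))"
```

```text
time_s: 32.45
ee_pos: [0.4747, -0.0169, 0.1869]
tool_rot: [-3.141, -0.001, 1.593]
ft_force: [-0.5, -0.2, 0.5]
width: 0.45
t 32.5 tcp [ 0.4745 -0.017   0.1866] [-1.7996e+02 -3.0000e-02  9.1260e+01] F [-0.13  0.3  -0.76] w 0.449
shift cm [ 0.    0.05 -1.34] turn deg [-0.04 -0.03  0.26] j7 0.15
```

View pics/c7.png

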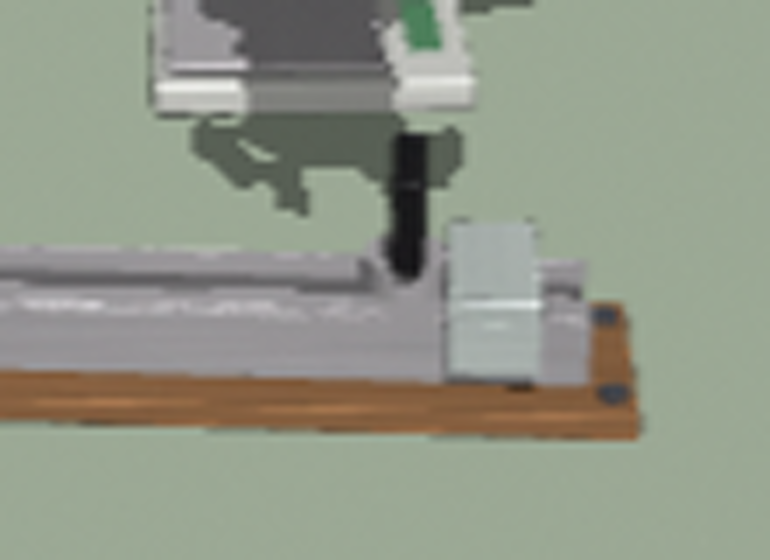

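The stop stands upright and unheld with its collar against the gauge, and the gauge is at the same pixels as before. Handing in.

```bash
python3 -c "
from h import *
r.job_done()"
```

```text
the job is handed in; nothing more can be done
```

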